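# Load the hang-on tray and slide it onto the monitor riser

## Task

Tidy the stapler and the eraser away: lay both in the tray that stands on the desk, then hang the loaded tray on the wooden monitor riser in the free place beside its twin, arms over the board and tray underneath, pushed fully home and resting level on the board. Leave everything else where it is.

Things in the scene. Friction and masses are not known exactly. Their poses are not given: they have to be found in the camera images.
- tray: Loose hang-on tray, aluminium sheet, wooden front, 165 mm deep (x) x 150 wide (y), 0.24 kg; starts on the desk, front roughly to the robot. Origin: centre of the underside; x from front to back, z up. Walls 3 mm thick, 57 high: outer faces of the back at x +82.5, of the sides at y +-75. On each side an upright (x -43.5 to -27.5) carries an arm that runs back to x +82.5, z 87 to 99
- tray_grip (a point): Middle of the top edge of the loose tray's wooden front panel (tray frame x -77.5, y 0, z 82 mm; same axes). Panel: 10 mm thick in x (-82.5 to -72.5), 82 mm high, 154 mm wide; meant to be pinched from above, one finger inside the tray. Empty, the tray balances 75 mm behind the panel, so grip firmly. A fixed stack of books, 148 mm high, stands behind the tray from x 0.66 m
- tray_floor (a point): On the tray's floor (3 mm thick) in the middle of the loading area (tray frame x +17.5, y 0, z 3 mm; same axes). The area between the back wall and the finger space is 124 mm in x (tray x -44.5 to +79.5) and 144 mm in y. The 28 mm of floor in front of it, behind the panel, stay free for a finger. Contents must stay under 70 mm high to pass under the board
- tray_slot (a point): Front end of the slot between arms and side walls (tray frame x -27.5, y 0, z 87 mm; same axes): the rear edges of the uprights, at the height of the arms' undersides. The slot is 30 mm high (tray z 57 to 87), open to the back, and takes the 18 mm board. When home this point is at riser_edge's x and z, in the riser's frame
- riser: Monitor riser, light wood, fixed: board 220 mm deep (x) x 394 wide (y) x 18 thick, top at 155 mm, underside 137, on two 16 mm end panels, 362 mm clear between. Origin: on the desk under the board's centre; x from front edge (-110) to back, y left. Mirror, pot, toy stand on its back half. Each half (y about +94, -94) takes one tray; home = tray origin at x -82.5, z 68, same axes
- riser_edge (a point): Middle of the board's front top edge (riser frame x -110, y 0, z 155 mm; same axes)
- tray_hung: The twin: an identical tray already hanging fully home on the riser, fixed, in its left or right half (riser frame y +94 or -94 mm), tape and clips in it. Same frame as tray. The free place is the other half: 198 mm wide between the twin's side and the end panel, its middle at riser y -82 (twin at +94) or +82 mm (twin at -94)
- stapler: Desk stapler 34 (x) x 118 (y) x 48 mm high, 0.17 kg, standing; its arm is rigid. Origin: centre of the underside, long axis y. Grasp across the 34 mm. Stands in a front row to the left, between the desk's edge and a flat fixed pile of papers, 21 mm high
- eraser: Block eraser in a paper sleeve 19 (x) x 42 (y) x 12 mm high, lying flat. Origin: centre of the underside, long axis y. Grasp across the 19 mm
- mouse: Computer mouse 64 (x) x 110 (y) x 39 mm high, bystander in front of the riser. Origin: centre of the underside
- notebook: Notebook 210 x 152 x 14 mm, bystander, lies flat on the desk half under the riser's free place. Origin: centre of the underside
- glue_stick: Glue stick, 25 mm diameter, 88 mm high, upright, bystander in a row with the stapler and the eraser, in any order. Origin: centre of the underside

How it is judged:
By the outcome, as a careful person would: the job done as asked, in the order asked, and still so for the second after the job is handed in, with the robot touching nothing.
It also fails if it takes over 72 s, if anything falls off the work surface, if the arm or the gripper's body presses on something with over 40 N, if the wrist force passes 120 N, or if a joint passes its speed limit or range.

## Robot

A 6-joint arm with a two-finger parallel gripper is mounted at the origin on a cart in front of the work surface, level with it; the furniture and walls round the work are solid. World frame = base frame: x ahead of the robot, y to its left, z up, the work surface at z = 0. Lengths are in m, angles in degrees, forces in N, time in s.
With the tool pointing down it reaches from about 0.375 to 0.9 m from the base axis. Payload 3.1 kg.
Tool frame: the origin (TCP) lies midway between the tips of the shut fingers; the grasp point (between the pads) lies 19 mm behind it (bot.hold_point_z is the distance from the TCP to the grasp point, in m); z points along the fingers, y is the line along which they close (so a half turn about z gives the same grasp; the last joint's range is limited). The gripper opens to 87 mm and grips with 3 to 60 N. Pads are 19 mm wide; open, the fingers measure 117 mm over their backs; the gripper's body (75 mm by 190 mm) begins 51 mm behind the grasp point.
Start: joints at [-73.367, 30.224, 82.088, -0, 67.689, -10.227], TCP at [0.282, -0.558, 0.223] pointing down, gripper open.
Joint ranges: [-176.69, 176.69], [-43.24, 126.21], [12.49, 139.97], [-82, 262], [0, 151.66], [-163.58, 163.58]. Speed limits (degrees/s): [159.86, 159.86, 180, 180, 180, 180].

## Interface

Orientations are given as a 3x3 rotation matrix whose columns are the frame's x, y, z axes.
In Python, from rig import read_state, optics, order, bot gives the robot as it stands.
- The arm moves only by the tool drive_tool, never from a script. Its argument "steps" is a list of rows, each a list of 7 numbers: the finger opening in mm, from 0 to 87, then the shift along the tool's x, y, z normalised to -1 to 1, where 1 is 0.12 m, then the turn, a rotation vector about the tool's x, y, z normalised to -1 to 1, where 1 is 1.5 rad. In form: [[jaw, tx, ty, tz, ax, ay, az], ...]. A call has 1 to 8 rows; each row is the pose to reach, as a shift and turn from the pose commanded when the call began, along the tool's axes at that moment; what a row does not reach only later rows make up. A row lasts 1/10 s, in which the tool goes at most 50 mm and 8.59 degrees, less where a joint would pass 70% of its speed; a pose out of reach is approached as far as the arm can. A call with a number of a shift or a turn outside -1 to 1 is refused whole. A call with a gripper value outside its range is refused whole. The fingers move at their own pace and stop on an object; the grip force is fixed at half the most. Time passes only in rows, so rows that repeat a pose let the fingers close. It gives the time, the measured TCP pose, the force, the opening and the grip force at its end, in the units of the state.
- read_state(): the state, without advancing time (a new reading comes with each control period).
- optics.capture(name): name is "scene" or "top" or "wrist"; returns a dict with "color" (420x560x3 uint8, blue, green, red), "range_z" (420x560 float32, m along the optical axis (not along the pixel's ray), 0 where there is no reading), "fx", "fy", "cx", "cy" (pixels), "rvec" (rotation vector, rad) and "tvec" (3), from world to camera coordinates, as OpenCV has them. Camera axes: x right, y down, z forward; pixel columns grow to the right and rows downward; lengths in m; the calibration is good to about 2 mm. A picture is of the moment at which its call begins.
- order.hand_in(): hands the job in; it is judged then, once.
The state is a dict: "time_s": time; "joint_positions": joint angles; "qvel": joint speeds; "tau": joint torques, N m; "position": TCP position; "tcp_rot": TCP orientation; "force": force on the tool from outside, world axes, zero at the start; "moment": the same for the moment, N m; "opening": opening from 0.0 (shut) to 1.0 (fully open); "grasp_force": force on a finger pad.
Only numpy, scipy, OpenCV 4.12 (cv2) and the standard library are available. Lean on these libraries where they do the work, as an engineer would, in place of code of your own. Each camera call takes 0.05 s, during which the arm holds its last target. There are 200 camera calls.

## Working session

There is one attempt and no reset: what is moved stays moved. The work goes in short steps, Python scripts to look and compute and a tool call to move; the robot and the scene stay as the last step left them, time stands still between calls to the robot, and variables do not carry over. Pictures are saved under pics/ and viewed, at most 10 in all, crops included, and the job is handed in when it is done.

Besides the shell and the picture viewer there is one more tool, called after "Call:" as name(argument=value, ...), one argument or row to a line, values as JSON. drive_tool: Moves the arm, as the interface text tells. Scaled input: -1 to 1 covers 0.12 m each way for a shift and 1.5 rad each way for a turn. Its arguments: {"type":"object","properties":{"steps":{"type":"array"}},"required":["steps"]}

```bash
ls; mkdir -p pics; cat > h.py <<'E'
import numpy as np, cv2
from rig import read_state, optics, order, bot
def cap(n):
    c=optics.capture(n); R=cv2.Rodrigues(np.array(c["rvec"],float))[0]; t=np.array(c["tvec"],float).ravel()
    c["R"]=R;c["t"]=t;c["C"]=-R.T@t; return c
def ray(c,u,v):
    return c["R"].T@np.array([(u-c["cx"])/c["fx"],(v-c["cy"])/c["fy"],1.])
def onz(c,u,v,z):
    d=ray(c,u,v); return c["C"]+d*(z-c["C"][2])/d[2]
def cloud(c):
    v,u=np.mgrid[:420,:560]; z=c["range_z"]
    p=np.stack([(u-c["cx"])/c["fx"]*z,(v-c["cy"])/c["fy"]*z,z],-1)
    p=(p-c["t"])@c["R"]; p[z==0]=np.nan; return p
E
python3 - <<'E'
from h import *
ims=[]
for n in["scene","top"]:
    c=cap(n); print(n,c["C"],c["R"][2],c["fx"])
    np.savez(n+".npz",**c); cv2.imwrite(f"pics/{n}0.png",cv2.resize(c["color"],(800,600)))
print(bot, read_state()["time_s"])
E
```

```text
pics
scene [-0.16618072  0.28959213  0.88696515] [ 0.63543578 -0.31587101 -0.70458986] 409.87166666020147
top [ 0.26597818 -0.01572914  1.33519488] [ 0.22740465 -0.0263434  -0.97344396] 383.45888556583714
<Robot object at 0x7f5bf2d501a0> 0.1
```

View pics/scene0.png

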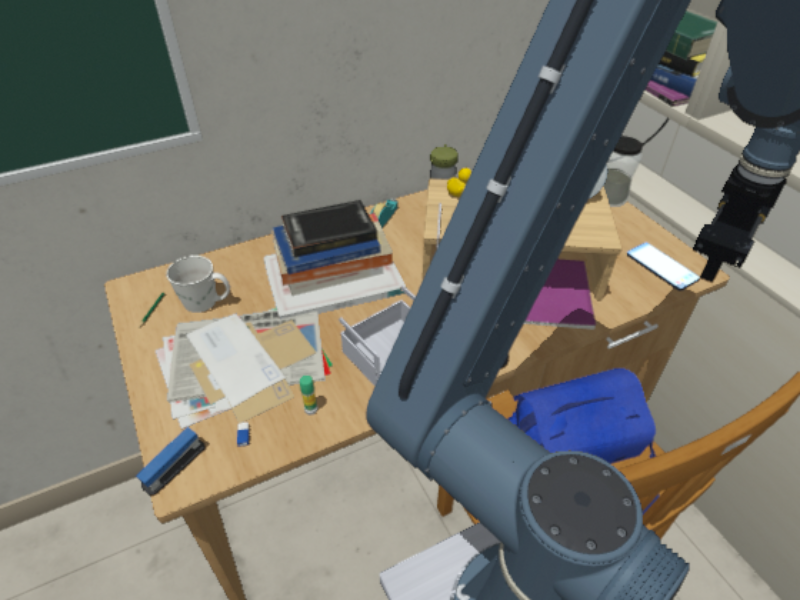

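View pics/top0.png

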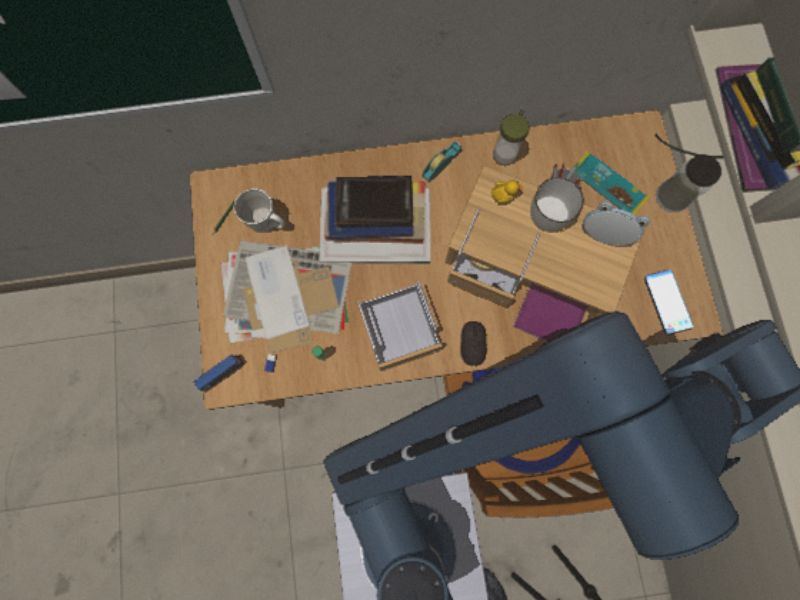

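The pictures (800x600) show, in the top view, the stapler (219,372), eraser (270,362), glue stick (318,352), tray (400,325), twin in the riser's left half (485,278), and the free right half over the purple notebook (550,312).

```bash
cat > m.py <<'E'
from h import *
def rect(pts):
    r=cv2.minAreaRect(pts.astype(np.float32)); b=cv2.boxPoints(r); e=b[1]-b[0],b[2]-b[1]
    L=max(e,key=np.linalg.norm); return np.round(r[0],4),np.round(sorted(r[1]),4),round(float(np.degrees(np.arctan2(L[1],L[0]))),2)
T=dict(np.load("top.npz"));S=dict(np.load("scene.npz"))
P=cloud(T);Q=cloud(S)
def box(P,x0,x1,y0,y1): return (P[...,0]>x0)&(P[...,0]<x1)&(P[...,1]>y0)&(P[...,1]<y1)
for nm,c,P_ in(("top",T,P),("scene",S,Q)):
    hsv=cv2.cvtColor(c["color"],cv2.COLOR_BGR2HSV)
    blue=((hsv[...,0]>95)&(hsv[...,0]<130)&(hsv[...,1]>110)&box(P_,.25,.6,.2,.62)&(P_[...,2]<.08)&(P_[...,2]>.003)).astype(np.uint8)
    n,l,st,ce=cv2.connectedComponentsWithStats(blue)
    for i in range(1,n):
        if st[i,4]>15:
            p=P_[l==i]; print(nm,st[i],ce[i].round(1),"zmed/max",np.median(p[:,2]).round(4),np.percentile(p[:,2],95).round(4),rect(p[:,:2]), p.mean(0).round(4))
    # anything above desk in front row
    m=(box(P_,.25,.47,.1,.62)&(P_[...,2]>.006)).astype(np.uint8)
    n,l,st,ce=cv2.connectedComponentsWithStats(m)
    for i in range(1,n):
        if st[i,4]>15:
            p=P_[l==i]; print(nm,"row",st[i,4],np.percentile(p[:,2],[50,97]).round(4),rect(p[:,:2]))
print("desk z",np.nanmedian(P[box(P,.35,.4,.2,.3)][:,2]),np.nanmedian(Q[box(Q,.35,.4,.2,.3)][:,2]))
# tray: points above desk around
m=(box(P,.34,.66,-.13,.16)&(P[...,2]>.05)&(P[...,2]<.11)).astype(np.uint8)
n,l,st,ce=cv2.connectedComponentsWithStats(m)
for i in range(1,n):
    if st[i,4]>30: p=P[l==i]; print("tray?",st[i],np.percentile(p[:,2],[5,50,98]).round(4),rect(p[:,:2]))
m=(P[...,2]>.145)&(P[...,2]<.165)&box(P,.45,1,-.6,0)
n,l,st,ce=cv2.connectedComponentsWithStats(m.astype(np.uint8))
for i in range(1,n):
    if st[i,4]>300: p=P[l==i]; print("board",st[i],np.median(p[:,2]).round(4),rect(p[:,:2]))
cv2.imwrite("pics/tray_crop.png",cv2.resize(T["color"][130:290,230:450],None,fx=3.6,fy=3.6,interpolation=cv2.INTER_CUBIC))
E
python3 m.py
```

```text
top [136 249  29  23 194] [149.9 260.2] zmed/max 0.0466 0.052 (array([0.4618, 0.3944]), array([0.0234, 0.1049]), -62.32) [0.4612 0.3953 0.0464]
top [186 252   6   8  31] [188.3 255.8] zmed/max 0.0131 0.0159 (array([0.4631, 0.2727]), array([0.0145, 0.0244]), -12.86) [0.4626 0.2733 0.0126]
top row 52 [0.0743 0.0921] (array([0.463 , 0.1455]), array([0.0126, 0.0238]), -89.61)
top row 44 [0.013  0.0174] (array([0.4577, 0.2719]), array([0.0237, 0.0267]), 88.42)
top row 269 [0.0417 0.0504] (array([0.4542, 0.3964]), array([0.0346, 0.1031]), -66.5)
scene [ 96 299  42  42 531] [116.4 319.8] zmed/max 0.0437 0.0485 (array([0.4575, 0.3934]), array([0.0264, 0.1059]), -62.21) [0.4543 0.3947 0.0429]
scene [166 301   8  10  73] [169.5 305.2] zmed/max 0.0121 0.0145 (array([0.4593, 0.2727]), array([0.018 , 0.0269]), -15.56) [0.4597 0.2727 0.0119]
scene row 223 [0.0566 0.0897] (array([0.4615, 0.1439]), array([0.0163, 0.0243]), -88.39)
scene row 72 [0.0118 0.0147] (array([0.4578, 0.2732]), array([0.0181, 0.0243]), -18.73)
scene row 782 [0.0366 0.0473] (array([0.4546, 0.3947]), array([0.0318, 0.1069]), -64.78)
desk z -0.7373625051563973 -0.001228545378858378
tray? [250 196  55  41 181] [0.052  0.0623 0.1038] (array([ 0.5208, -0.0464]), array([0.1362, 0.1512]), -79.23)
tray? [257 231  50  28 207] [0.0561 0.0811 0.1026] (array([ 0.4674, -0.0519]), array([0.0885, 0.1423]), -79.41)
tray? [218 243   9   8  53] [0.067  0.0881 0.0929] (array([0.4681, 0.1451]), array([0.0224, 0.0225]), 20.51)
board [ 314  116  131  103 6049] 0.1556 (array([ 0.636, -0.404]), array([0.2361, 0.3953]), 57.82)
board [ 250  123   39   35 1175] 0.1492 (array([ 0.7898, -0.0581]), array([0.1215, 0.127 ]), 83.56)
```

View pics/tray_crop.png

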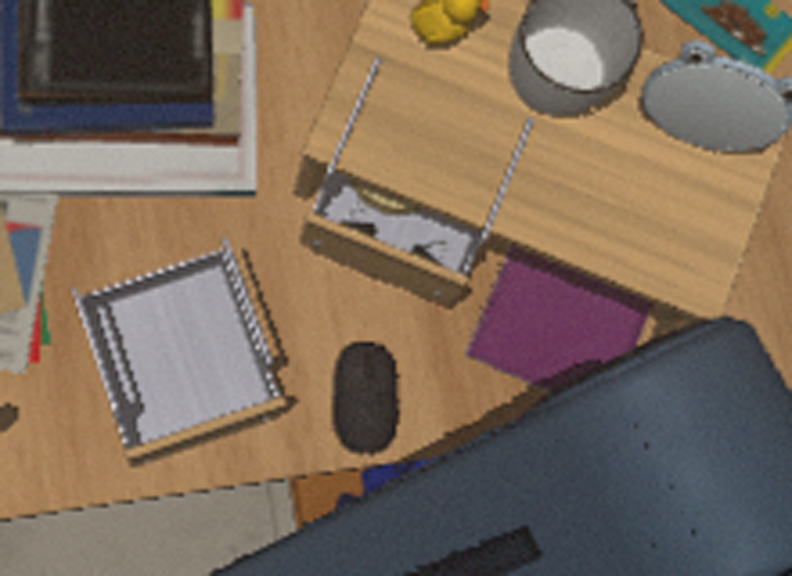

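The crop confirms the tray is empty with its front panel toward the robot (about 11° yaw). The riser is turned about -32°, with the free place on its right and the mouse near (365,395). I'll check the gripper's orientation and plan the first move.

```bash
cat >> h.py <<'E'
def plan(pos,ydir,st=None,jaw=87):
    """print shift/turn (normalised, tool axes) to reach TCP pos, tool down, closing axis along world angle ydir (deg, mod 180)"""
    s=st or read_state(); R=np.array(s["tcp_rot"]); p=np.array(s["position"])
    d=R.T@(np.array(pos)-p)/.12
    best=None
    for k in(0,180):
        a=np.radians(ydir+k); y=np.array([np.cos(a),np.sin(a),0]); z=np.array([0,0,-1.]); x=np.cross(y,z)
        Rt=np.stack([x,y,z],1); rv=cv2.Rodrigues(R.T@Rt)[0].ravel()/1.5
        print("shift",d.round(3),"turn",rv.round(3),"deg",(rv*1.5*57.3).round(1))
E
python3 - <<'E'
from h import *
s=read_state(); R=np.array(s["tcp_rot"]); print(R.round(3),s["joint_positions"],s["position"])
S=dict(np.load("scene.npz"));Q=cloud(S); q=(Q-np.array(s["position"]))@R
for a,b in((-.03,0),(-.06,-.03),(-.09,-.07),(-.12,-.09),(-.16,-.12)):
    m=(q[...,2]>a)&(q[...,2]<b)&(np.linalg.norm(q[...,:2],axis=-1)<.15)
    print(a,b,m.sum(),np.percentile(q[m][:,:2],[2,98],axis=0).round(3).tolist() if m.any() else'')
c=cap("wrist");print("wristcam in tool",R.T@(c["C"]-s["position"]),"fwd",(R.T@c["R"][2]).round(3),"camx",(R.T@c["R"][0]).round(3),c["fx"])
plan([.42,-.33,.36],-32.2)
plan([.42,-.0,.34],10)
E
```

```text
[[ 0.892  0.452 -0.001]
 [ 0.452 -0.892  0.002]
 [ 0.    -0.002 -1.   ]] [-7.33670680e+01  3.02738615e+01  8.21486838e+01  7.72829937e-04
  6.76880009e+01 -1.02287470e+01] [ 0.28222612 -0.55692407  0.2216691 ]
-0.03 0 95 [[-0.012, -0.056], [0.01, -0.049]]
-0.06 -0.03 73 [[-0.011, -0.06], [0.01, -0.053]]
-0.09 -0.07 378 [[-0.037, -0.089], [0.035, 0.049]]
-0.12 -0.09 786 [[-0.036, -0.096], [0.035, 0.062]]
-0.16 -0.12 431 [[-0.024, -0.053], [0.024, -0.01]]
wristcam in tool [ 0.07389959 -0.00038508 -0.16196046] fwd [-0.266  0.     0.964] camx [-0.  1. -0.] 298.32138250452647
shift [ 1.879 -1.171 -1.149] turn [-0.001 -0.    -0.36 ] deg [ -0.1  -0.  -30.9]
shift [ 1.879 -1.171 -1.149] turn [-1.000e-03  1.000e-03  1.734e+00] deg [-1.000e-01  1.000e-01  1.491e+02]
shift [ 3.122 -3.624 -0.978] turn [-0.001 -0.001 -0.851] deg [ -0.1  -0.1 -73.1]
shift [ 3.122 -3.624 -0.978] turn [-1.000e-03  1.000e-03  1.243e+00] deg [-1.000e-01  1.000e-01  1.069e+02]
```

Call:
drive_tool(
  steps=[
    [87,1,-1,-1,0,0,0],
    [87,1,-1,-1,0,0,0],
    [87,1,-1,-1,0,0,0],
    [87,1,-1,-1,0,0,0],
    [87,1,-1,-1,0,0,0],
  ],
)

```text
time_s: 0.65
position: [0.3369, -0.3933, 0.3461]
tcp_rot: [[0.89, 0.455, 0.003], [0.455, -0.89, -0.003], [0.001, 0.005, -1.0]]
force: [-1.0, -0.7, 0.9]
opening: 0.994
grasp_force: 0.0
```

Call:
drive_tool(
  steps=[
    [87,0.88,-0.17,-0.15,0,0,-0.36],
    [87,0.88,-0.17,-0.15,0,0,-0.36],
    [87,0.88,-0.17,-0.15,0,0,-0.36],
    [87,0.88,-0.17,-0.15,0,0,-0.36],
    [87,0.88,-0.17,-0.15,0,0,-0.36],
    [87,0.88,-0.17,-0.15,0,0,-0.36],
  ],
)

```text
time_s: 1.25
position: [0.4199, -0.3306, 0.3599]
tcp_rot: [[0.535, 0.845, -0.001], [0.845, -0.535, 0.001], [0.0, -0.001, -1.0]]
force: [0.1, -0.5, -0.4]
opening: 1.001
grasp_force: 0.0
```

```bash
python3 - <<'E'
from h import *
c=cap("wrist");np.savez("w1.npz",**c);cv2.imwrite("pics/w1.png",c["color"])
s=read_state();print(s["time_s"],s["position"],s["qvel"],s["joint_positions"])
plan([.42,0.0,.36],10)
E
```

```text
1.3 [ 0.41983627 -0.33074682  0.35994025] [-0.2556373  -0.16305657 -0.08577417  0.21989242  0.18636366 -0.34478781] [-5.02137096e+01  1.52907719e+01  8.40220237e+01 -6.81456044e-03
  8.07466706e+01 -1.78687592e+01]
shift [ 2.329e+00 -1.473e+00  1.000e-03] turn [-0.001 -0.    -0.493] deg [ -0.1  -0.  -42.3]
shift [ 2.329e+00 -1.473e+00  1.000e-03] turn [-0.000e+00  1.000e-03  1.602e+00] deg [-0.000e+00  1.000e-01  1.377e+02]
```

View pics/w1.png

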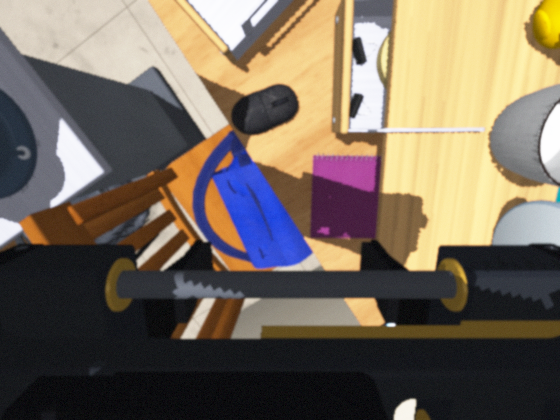

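The wrist view shows the twin (340-390, 0-132) and its right arm along row 130. The board's front edge runs near column 385, the notebook is at (345,197) and the mouse at (265,110). Next I'll fit the riser frame and move over the tray.

```bash
python3 - <<'E'
from h import *
c=dict(np.load("w1.npz"));P=cloud(c)
# front edge: rows, first pixel where z>0.145 & stays
pts=[]
for v in list(range(0,40,3))+list(range(60,125,3))+list(range(140,235,3)):
    z=P[v,:,2]
    idx=[u for u in range(340,440) if abs(z[u]-.155)<.008 and abs(z[u+1]-.155)<.008 and abs(z[u+4]-.155)<.008]
    if idx: pts.append(np.r_[onz(c,idx[0]-.5,v,.155),idx[0],v])
pts=np.array(pts); print(pts[::6].round(4), len(pts))
vx,vy,x0,y0=cv2.fitLine(pts[:,:2].astype(np.float32),cv2.DIST_HUBER,0,.001,.001).ravel()
print("edge ang",np.degrees(np.arctan2(vy,vx)),x0,y0,"board z",np.nanmedian(P[150:230,420:470,2]))
# twin right arm (rows ~130): bright line above board
g=cv2.cvtColor(c["color"],cv2.COLOR_BGR2GRAY)
for u in (400,430,460):
    print(u,[(v,round(float(P[v,u,2]),4),int(g[v,u])) for v in range(124,138)])
for v in (20,70,110): print(v,[(u,round(float(P[v,u,2]),4)) for u in range(330,358,2)])
# notebook/desk
print("notebook z",np.nanmedian(P[180:220,325,2]))
E
```

```text
[[ 5.832e-01 -1.899e-01  1.550e-01  3.450e+02  0.000e+00]
 [ 5.749e-01 -2.046e-01  1.550e-01  3.450e+02  1.800e+01]
 [ 5.654e-01 -2.192e-01  1.550e-01  3.440e+02  3.600e+01]
 [ 5.466e-01 -2.503e-01  1.550e-01  3.430e+02  7.200e+01]
 [ 5.363e-01 -2.662e-01  1.550e-01  3.420e+02  9.000e+01]
 [ 5.257e-01 -2.826e-01  1.550e-01  3.410e+02  1.080e+02]
 [ 5.522e-01 -3.424e-01  1.550e-01  3.850e+02  1.400e+02]
 [ 5.414e-01 -3.607e-01  1.550e-01  3.840e+02  1.580e+02]
 [ 5.302e-01 -3.796e-01  1.550e-01  3.830e+02  1.760e+02]
 [ 5.175e-01 -3.985e-01  1.550e-01  3.810e+02  1.940e+02]
 [ 5.056e-01 -4.187e-01  1.550e-01  3.800e+02  2.120e+02]
 [ 4.921e-01 -4.389e-01  1.550e-01  3.780e+02  2.300e+02]] 68
edge ang 73.019035 0.5329735 -0.33327168 board z 0.15505401711490896
400 [(124, 0.1567, 231), (125, 0.1543, 232), (126, 0.1545, 231), (127, 0.156, 236), (128, 0.155, 244), (129, 0.1671, 245), (130, 0.1664, 240), (131, 0.167, 217), (132, 0.1661, 181), (133, 0.1542, 198), (134, 0.1556, 221), (135, 0.155, 228), (136, 0.1551, 228), (137, 0.1556, 227)]
430 [(124, 0.1557, 227), (125, 0.1541, 227), (126,
[... 482 characters left out ...]
1544, 231), (137, 0.154, 231)]
20 [(330, -0.0014), (332, -0.0018), (334, 0.001), (336, 0.095), (338, 0.1025), (340, 0.1187), (342, 0.131), (344, 0.1453), (346, 0.1497), (348, 0.1483), (350, 0.1498), (352, 0.15), (354, 0.072), (356, 0.0704)]
70 [(330, 0.002), (332, 0.0016), (334, 0.0812), (336, 0.0997), (338, 0.1162), (340, 0.1288), (342, 0.1451), (344, 0.1485), (346, 0.1507), (348, 0.1502), (350, 0.1488), (352, 0.0723), (354, 0.0714), (356, 0.0713)]
110 [(330, -0.0013), (332, 0.074), (334, 0.0922), (336, 0.1097), (338, 0.1264), (340, 0.1426), (342, 0.1495), (344, 0.1498), (346, 0.1495), (348, 0.1502), (350, 0.0774), (352, 0.0817), (354, 0.0844), (356, 0.0833)]
notebook z 0.011325082253855296
```

Call:
drive_tool(
  steps=[
    [87,1,-0.7,0,0,0,-0.25],
    [87,1,-0.7,0,0,0,-0.25],
    [87,1,-0.7,0,0,0,-0.25],
    [87,1,-0.7,0,0,0,-0.25],
    [87,1,-0.7,0,0,0,-0.25],
  ],
)

```text
time_s: 1.8
position: [0.413, -0.1839, 0.3608]
tcp_rot: [[0.186, 0.983, 0.001], [0.983, -0.186, -0.001], [-0.001, 0.001, -1.0]]
force: [-0.1, 0.0, 0.2]
opening: 0.997
grasp_force: 0.0
```

```bash
python3 - <<'E'
from h import *
plan([.42,0.06,.36],11)
E
```

```text
shift [ 2.008 -0.321  0.005] turn [ 0.     0.001 -0.253] deg [  0.    0.1 -21.7]
shift [ 2.008 -0.321  0.005] turn [ 1.000e-03 -1.000e-03  1.842e+00] deg [ 1.000e-01 -0.000e+00  1.583e+02]
```

```bash
python3 - <<'E'
from h import *
c=dict(np.load("w1.npz"));P=cloud(c)
def fit(p): 
    vx,vy,x0,y0=cv2.fitLine(np.array(p)[:,:2].astype(np.float32),cv2.DIST_HUBER,0,.001,.001).ravel(); return np.degrees(np.arctan2(vy,vx)),np.array([x0,y0])
pts=[]
for v in range(142,232,2):
    u=next(u for u in range(340,440) if all(abs(P[v,u+k,2]-.155)<.006 for k in(0,1,3,5)))
    pts.append(onz(c,u-.5,v,.155))
a,e=fit(pts); print("edge",a,e)
# twin panel top front edge (z=.150)
pp=[]
for v in range(5,115,2):
    u=next((u for u in range(330,380) if all(abs(P[v,u+k,2]-.150)<.005 for k in(0,1,2))),None)
    if u: pp.append(onz(c,u-.5,v,.150))
b,pe=fit(pp); print("twin panel",b,pe)
aa=[]
for u in range(396,478,2):
    vs=[v for v in range(122,140) if abs(P[v,u,2]-.167)<.004]
    if vs: aa.append(onz(c,u,max(vs)+.5,.167))
g,ae=fit(aa); print("arm",g,ae)
yaw=np.radians((a-90+g)/2); print("yaw",np.degrees(yaw))
X=np.array([np.cos(yaw),np.sin(yaw)]);Y=np.array([-X[1],X[0]])
# edge: x=-110 ; panel front: x=-165 ; arm outer: y=+19
print("x of origin from edge",e@X+.110,"from panel",pe@X+.165,"y",ae@Y-.019)
o=X*(e@X+.110)+Y*(ae@Y-.019); print("riser origin",o)
np.save("riser.npy",np.r_[o,yaw])
c=cap("wrist");np.savez("w2.npz",**c);cv2.imwrite("pics/w2.png",c["color"])
E
```

```text
edge 58.192165 [ 0.5268632  -0.38513482]
twin panel 58.111614 [ 0.5539959  -0.23892021]
arm -32.35344 [ 0.613049   -0.36914453]
yaw -32.08063
x of origin from edge 0.76096183 from panel 0.761295 y -0.006178921
riser origin [ 0.64148235 -0.40939152]
```

View pics/w2.png

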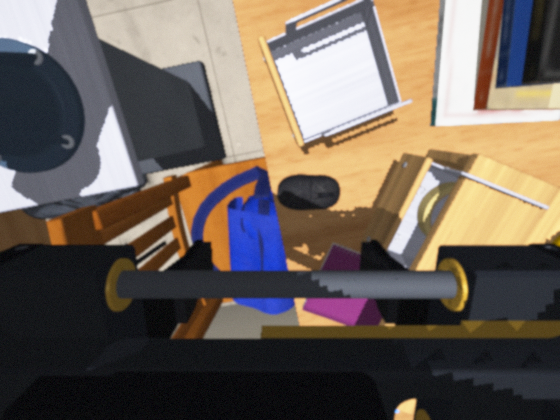

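The tray's front panel runs (262,38)-(302,147), its arms are along rows 15-30 and 100-145, and the mouse is at (308,190). I'll fit the tray while moving left to look at the row.

```bash
cat > tray.py <<'E'
from h import *
def tray(f):
    c=dict(np.load(f));P=cloud(c)
    v,u=np.mgrid[:420,:560]
    m=(abs(P[...,2]-.083)<.005)&(v<230)&(P[...,0]<.5)&(P[...,0]>.33)&(abs(P[...,1]+.05)<.14)
    n,l,st,ce=cv2.connectedComponentsWithStats(m.astype(np.uint8),connectivity=8)
    i=1+st[1:,4].argmax(); p=P[l==i]; print("panel px",st[i],"z",np.median(p[:,2]))
    r=cv2.minAreaRect(p[:,:2].astype(np.float32)); b=cv2.boxPoints(r)
    k=0 if np.linalg.norm(b[1]-b[0])>np.linalg.norm(b[2]-b[1]) else 1
    L=b[k+1]-b[k]; L*=np.sign(L[1]); yaw=np.arctan2(-L[0],L[1])
    vx,vy,x0,y0=cv2.fitLine(p[:,:2].astype(np.float32),cv2.DIST_L2,0,.001,.001).ravel()
    yl=np.arctan2(-vx*np.sign(vy),vy*np.sign(vy))
    print("rect",r,"yaw",np.degrees(yaw),np.degrees(yl),"line ctr",x0,y0)
    return np.array(r[0]),yl
if __name__=="__main__":
    g,y=tray("w2.npz"); np.save("tray.npy",np.r_[g,y])
    X=np.array([np.cos(y),np.sin(y)]);print("grip",g,"origin",g+.0775*X)
    plan([.42,.2,.36],25)
E
python3 tray.py
```

```text
panel px [259  36  46 111 842] z 0.08159109275095305
rect ((0.4312798082828522, -0.06562922149896622), (0.009961053729057312, 0.15337464213371277), 10.881820678710938) yaw 10.881829 10.850634 line ctr 0.43061796 -0.06235207
grip [ 0.43127981 -0.06562922] origin [ 0.50739421 -0.0510399 ]
shift [ 3.161e+00 -5.460e-01  2.000e-03] turn [ 0.     0.001 -0.417] deg [  0.    0.1 -35.8]
shift [ 3.161e+00 -5.460e-01  2.000e-03] turn [ 1.000e-03 -1.000e-03  1.678e+00] deg [ 1.000e-01 -0.000e+00  1.442e+02]
```

Call:
drive_tool(
  steps=[
    [87,1,-0.3,0,0,0,-0.2],
    [87,1,-0.3,0,0,0,-0.2],
    [87,1,-0.3,0,0,0,-0.2],
    [87,1,-0.3,0,0,0,-0.2],
  ],
)

```text
time_s: 2.25
position: [0.3998, -0.0584, 0.3605]
tcp_rot: [[-0.113, 0.994, -0.0], [0.994, 0.113, 0.001], [0.001, -0.0, -1.0]]
force: [0.1, -1.4, 0.4]
opening: 1.003
grasp_force: 0.0
```

Call:
drive_tool(
  steps=[
    [87,1,-0.1,0,0,0,-0.2],
    [87,1,-0.1,0,0,0,-0.2],
    [87,1,-0.1,0,0,0,-0.2],
    [87,1,-0.1,0,0,0,-0.2],
  ],
)

```text
time_s: 2.65
position: [0.3751, 0.0587, 0.3606]
tcp_rot: [[-0.402, 0.916, 0.0], [0.916, 0.402, -0.0], [-0.0, 0.0, -1.0]]
force: [1.0, -0.4, 0.0]
opening: 1.004
grasp_force: 0.0
```

Call:
drive_tool(
  steps=[
    [87,0.9,0,0,0,0,-0.1],
    [87,0.9,0,0,0,0,-0.1],
    [87,0.9,0,0,0,0,-0.1],
    [87,0.9,0,0,0,0,-0.1],
  ],
)

```text
time_s: 3.05
position: [0.3324, 0.1569, 0.3607]
tcp_rot: [[-0.534, 0.845, 0.001], [0.845, 0.534, -0.001], [-0.002, 0.0, -1.0]]
force: [0.0, -0.4, 0.3]
opening: 0.998
grasp_force: 0.0
```

```bash
python3 - <<'E'
from h import *
c=cap("wrist");np.savez("w3.npz",**c);cv2.imwrite("pics/w3.png",c["color"])
s=read_state();print(s["time_s"],s["position"],s["joint_positions"])
E
```

```text
3.1 [0.33285215 0.15615919 0.36063704] [ 7.64144264e+00 -7.24778992e-01  1.03205511e+02 -9.37747831e-02
  7.74604177e+01 -2.45519966e+01]
```

View pics/w3.png

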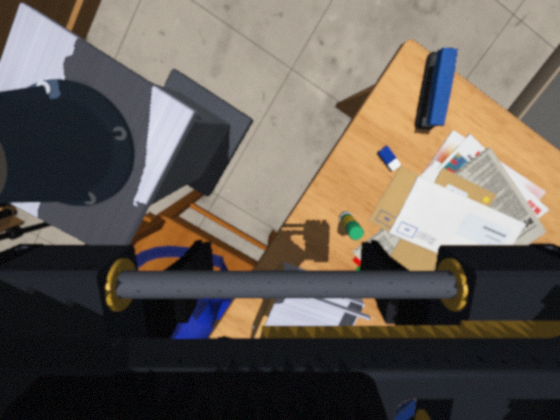

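The stapler is at (437,87), the eraser (blue and white) at (389,157) and the glue stick at (350,225). I'll measure the first two from depth and check against the fixed views.

```bash
python3 - <<'E'
from h import *
c=dict(np.load("w3.npz"));P=cloud(c)
hsv=cv2.cvtColor(c["color"],cv2.COLOR_BGR2HSV)
v,u=np.mgrid[:420,:560]
def rep(nm,m):
    n,l,st,ce=cv2.connectedComponentsWithStats(m.astype(np.uint8))
    i=1+st[1:,4].argmax();p=P[l==i];p=p[~np.isnan(p[:,0])]
    r=cv2.minAreaRect(p[:,:2].astype(np.float32));b=cv2.boxPoints(r)
    k=0 if np.linalg.norm(b[1]-b[0])>np.linalg.norm(b[2]-b[1]) else 1
    L=b[k+1]-b[k];L*=np.sign(L[1]); print(nm,st[i],"z",np.percentile(p[:,2],[10,50,90,98]).round(4),"ctr",np.round(r[0],4),"size",np.round(r[1],4),"yaw",np.degrees(np.arctan2(-L[0],L[1])).round(2))
    return l==i
near=(u>372)&(u<406)&(v>138)&(v<178)
rep("eraser depth",near&(P[...,2]>.006))
# colour: blue or white (not wood: low sat or blue hue)
mc=near&(((hsv[...,0]>95)&(hsv[...,0]<135)&(hsv[...,1]>80))|((hsv[...,1]<50)&(hsv[...,2]>150)))
l=rep("eraser colour",mc)
cn=cv2.findContours(l.astype(np.uint8),0,1)[0][0].reshape(-1,2)
q=np.array([onz(c,a,b,.012)[:2] for a,b in cn]); print("eraser by rays z12",cv2.minAreaRect(q.astype(np.float32)))
ns=(u>405)&(u<475)&(v>35)&(v<140)
rep("stapler",ns&(P[...,2]>.008)&(P[...,2]<.07))
rep("stapler blue",ns&(hsv[...,0]>95)&(hsv[...,0]<130)&(hsv[...,1]>110)&(P[...,2]>.025))
rep("stapler top",ns&(P[...,2]>.042)&(P[...,2]<.07))
rep("stapler z>35",ns&(P[...,2]>.035)&(P[...,2]<.07))
rep("stapler base",ns&(P[...,2]>.005)&(P[...,2]<.025))
E
```

```text
eraser depth [379 146  22  25 285] z [0.0107 0.0119 0.0134 0.014 ] ctr [0.4719 0.2708] size [0.0189 0.0452] yaw 71.46
eraser colour [378 146  23  25 275] z [0.0104 0.0119 0.0134 0.014 ] ctr [0.4699 0.2716] size [0.0187 0.0411] yaw 72.44
eraser by rays z12 ((0.46904808282852173, 0.2712780833244324), (0.02004878595471382, 0.04238402843475342), 74.68256378173828)
stapler [ 417   48   42   82 1931] z [0.0091 0.0427 0.0472 0.0485] ctr [0.4617 0.3915] size [0.0305 0.1156] yaw 29.07
stapler blue [ 427   48   30   78 1413] z [0.0367 0.0439 0.0475 0.0486] ctr [0.4603 0.3934] size [0.0236 0.1082] yaw 26.97
stapler top [ 429   57   28   69 1043] z [0.0428 0.0455 0.0478 0.0488] ctr [0.4652 0.3895] size [0.0256 0.0962] yaw 28.85
stapler z>35 [ 427   48   32   78 1455] z [0.0394 0.0443 0.0475 0.0486] ctr [0.4621 0.3943] size [0.0267 0.1087] yaw 27.25
stapler base [415  52  23  78 736] z [0.0065 0.008  0.011  0.0232] ctr [0.4555 0.3872] size [0.03  0.117] yaw 37.24
```

```bash
python3 - <<'E'
from h import *
plan([.470,.2713,.10],73)
P=cloud(dict(np.load("w3.npz")))
R=.0
a=np.radians(73);d=np.array([np.cos(a),np.sin(a)]);w=np.array([-d[1],d[0]])
q=P[...,:2]-np.array([.470,.2713]);s=q@d;t=q@w
for lo,hi in((.012,.042),(-.042,-.012)):
    m=(s>lo)&(s<hi)&(abs(t)<.014); print("finger strip max z",np.nanpercentile(P[...,2][m],98))
a=np.radians(27.5);d=np.array([np.cos(a),np.sin(a)]);w=np.array([-d[1],d[0]])
q=P[...,:2]-np.array([.461,.392]);s=q@d;t=q@w
m=(abs(s)<.03)&(abs(t)<.07)
for lo in np.arange(-.028,.028,.004):
    k=m&(s>lo)&(s<=lo+.004)&(abs(t)<.02); print(round(lo,3),np.nanpercentile(P[...,2][k],[10,50,90]).round(3) if k.any() else '')
m=(s>.018)&(s<.06)&(abs(t)<.014); print("stapler back strip",np.nanpercentile(P[...,2][m],[50,98]))
E
```

```text
shift [0.207 1.478 2.172] turn [-0.     0.001 -0.475] deg [ -0.    0.1 -40.8]
shift [0.207 1.478 2.172] turn [0.002 0.    1.62 ] deg [1.000e-01 0.000e+00 1.392e+02]
finger strip max z 0.0019775259489834356
finger strip max z 0.0018256881541687858
-0.028 [-0.721 -0.001  0.001]
-0.024 [-0.701 -0.001  0.001]
-0.02 [-0.704 -0.001  0.001]
-0.016 [-0.605  0.001  0.008]
-0.012 [-0.449  0.035  0.044]
-0.008 [-0.5    0.022  0.046]
-0.004 [-0.526  0.044  0.047]
0.0 [-0.638  0.045  0.047]
0.004 [-0.614  0.045  0.046]
0.008 [-0.64   0.045  0.047]
0.012 [-0.687  0.044  0.046]
0.016 [-0.75  -0.723 -0.639]
0.02 [-0.749 -0.735 -0.663]
0.024 [-0.75  -0.746 -0.702]
stapler back strip [-0.00011316  0.00182072]
```

Call:
drive_tool(
  steps=[
    [45,0.21,1,1,0,0,0],
    [45,0.21,1,1,0,0,0],
    [45,0.21,1,1,0,0,0],
    [45,0.21,1,1,0,0,0],
  ],
)

```text
time_s: 3.5
position: [0.4226, 0.2415, 0.2372]
tcp_rot: [[-0.531, 0.847, -0.002], [0.847, 0.531, -0.001], [-0.0, -0.002, -1.0]]
force: [-1.3, -0.1, -0.8]
opening: 0.717
grasp_force: 0.0
```

Call:
drive_tool(
  steps=[
    [45,0,0.478,1,0,0,-0.475],
    [45,0,0.478,1,0,0,-0.475],
    [45,0,0.478,1,0,0,-0.475],
    [45,0,0.478,1,0,0,-0.475],
    [45,0,0.478,1,0,0,-0.475],
    [45,0,0.478,1,0,0,-0.475],
  ],
)

```text
time_s: 4.1
position: [0.4702, 0.2708, 0.1194]
tcp_rot: [[-0.956, 0.295, -0.0], [0.295, 0.956, -0.001], [-0.0, -0.001, -1.0]]
force: [-0.4, -1.0, -0.0]
opening: 0.516
grasp_force: 0.0
```

```bash
python3 - <<'E'
from h import *
s=read_state();print(s["position"],s["opening"])
plan([.470,.2713,.003],73)
E
```

```text
[0.4701871  0.2708044  0.11938276] 0.5155040557502698
shift [0.003 0.004 0.97 ] turn [-0.001  0.    -0.002] deg [-0.1  0.  -0.1]
shift [0.003 0.004 0.97 ] turn [0.000e+00 1.000e-03 2.093e+00] deg [0.000e+00 1.000e-01 1.799e+02]
```

Descend, close, then lift.

Call:
drive_tool(
  steps=[
    [45,0,0,0.4,0,0,0],
    [45,0,0,0.75,0,0,0],
    [45,0,0,0.97,0,0,0],
    [45,0,0,0.97,0,0,0],
    [5,0,0,0.97,0,0,0],
    [5,0,0,0.97,0,0,0],
    [5,0,0,0.97,0,0,0],
    [5,0,0,0.97,0,0,0],
  ],
)

```text
time_s: 4.9
position: [0.4682, 0.2732, 0.0047]
tcp_rot: [[-0.957, 0.292, 0.001], [0.292, 0.957, 0.0], [-0.001, 0.001, -1.0]]
force: [-0.2, 0.0, 0.6]
opening: 0.242
grasp_force: 0.1
```

Call:
drive_tool(
  steps=[
    [5,0,0,0,0,0,0],
    [5,0,0,0,0,0,0],
    [5,0,0,0,0,0,0],
    [5,0,0,-1,0,0,0],
    [5,0,0,-1,0,0,0],
    [5,0,0,-1,0,0,0],
  ],
)

```text
time_s: 5.5
position: [0.4695, 0.2743, 0.1275]
tcp_rot: [[-0.957, 0.291, 0.005], [0.291, 0.957, 0.002], [-0.004, 0.004, -1.0]]
force: [0.2, 0.7, 0.9]
opening: 0.208
grasp_force: 30.0
```

```bash
cat > tgt.py <<'E'
from h import *
g0,g1,y=np.load("tray.npy"); X=np.array([np.cos(y),np.sin(y)]);Y=np.array([-X[1],X[0]]);O=np.array([g0,g1])+.0775*X
def tw(x,yy,z): return np.r_[O+X*x+Y*yy,z]
E
python3 - <<'E'
from tgt import *
s=read_state();print(s["position"],s["opening"]*87,s["grasp_force"])
print(tw(.035,0,.16));plan(tw(.035,0,.16),np.degrees(y))
E
```

```text
[0.46949868 0.27432868 0.1274563 ] 18.12407282983624 29.999959766864777
[ 0.54176845 -0.04445117  0.16      ]
shift [-1.35  -2.365 -0.274] turn [0.004 0.001 0.724] deg [ 0.3  0.1 62.2]
shift [-1.35  -2.365 -0.274] turn [-1.00e-03  4.00e-03 -1.37e+00] deg [-1.000e-01  4.000e-01 -1.178e+02]
```

Call:
drive_tool(
  steps=[
    [5,0,0,-0.27,0,0,0],
    [5,-0.45,-1,-0.27,0,0,0],
    [5,-0.45,-1,-0.27,0,0,0],
    [5,-0.45,-1,-0.27,0,0,0],
    [5,-0.45,-1,-0.27,0,0,0],
  ],
)

```text
time_s: 6.0
position: [0.4849, 0.1398, 0.1565]
tcp_rot: [[-0.955, 0.295, -0.0], [0.295, 0.955, -0.001], [-0.0, -0.001, -1.0]]
force: [-0.3, 0.2, -0.3]
opening: 0.21
grasp_force: 30.0
```

Call:
drive_tool(
  steps=[
    [5,-0.45,-1,0,0,0,0],
    [5,-0.45,-1,0,0,0,0],
    [5,-0.45,-1,0,0,0,0],
  ],
)

```text
time_s: 6.3
position: [0.5017, 0.0109, 0.1565]
tcp_rot: [[-0.957, 0.291, 0.001], [0.291, 0.957, -0.0], [-0.001, 0.0, -1.0]]
force: [0.9, -0.4, 0.6]
opening: 0.209
grasp_force: 30.0
```

Call:
drive_tool(
  steps=[
    [5,-0.45,-0.37,0,0,0,0.724],
    [5,-0.45,-0.37,0,0,0,0.724],
    [5,-0.45,-0.37,0,0,0,0.724],
    [5,-0.45,-0.37,0,0,0,0.724],
    [5,-0.45,-0.37,0,0,0,0.724],
    [5,-0.45,-0.37,0,0,0,0.724],
    [5,-0.45,-0.37,0,0,0,0.724],
    [5,-0.45,-0.37,0,0,0,0.724],
  ],
)

```text
time_s: 7.1
position: [0.5398, -0.0445, 0.1562]
tcp_rot: [[-0.186, 0.983, -0.001], [0.983, 0.186, 0.001], [0.001, -0.0, -1.0]]
force: [0.0, -0.6, 0.3]
opening: 0.21
grasp_force: 30.0
```

```bash
python3 - <<'E'
from tgt import *
s=read_state();print(s["position"],s["opening"]*87,s["grasp_force"])
plan(tw(.035,0,.008),np.degrees(y))
E
```

```text
[ 0.53984109 -0.04454297  0.15621483] 18.312878414021597 30.000187754631042
shift [-0.004  0.016  1.235] turn [-0.    -0.001 -0.002] deg [-0.  -0.1 -0.1]
shift [-0.004  0.016  1.235] turn [-1.000e-03  0.000e+00  2.093e+00] deg [-1.000e-01  0.000e+00  1.799e+02]
```

Call:
drive_tool(
  steps=[
    [5,0,0.016,0.4,0,0,0],
    [5,0,0.016,0.8,0,0,0],
    [5,0,0.016,1,0,0,0],
  ],
)

```text
time_s: 7.4
position: [0.5398, -0.0437, 0.0333]
tcp_rot: [[-0.189, 0.982, -0.005], [0.982, 0.189, 0.002], [0.003, -0.004, -1.0]]
force: [0.1, -0.1, -0.4]
opening: 0.211
grasp_force: 30.0
```

Call:
drive_tool(
  steps=[
    [5,0,0,0.12,0,0,0],
    [5,0,0,0.23,0,0,0],
    [5,0,0,0.23,0,0,0],
    [30,0,0,0.23,0,0,0],
    [30,0,0,0.23,0,0,0],
    [30,0,0,-0.3,0,0,0],
    [30,0,0,-0.7,0,0,0],
    [30,0,0,-1,0,0,0],
  ],
)

```text
time_s: 8.2
position: [0.5417, -0.0454, 0.1584]
tcp_rot: [[-0.188, 0.982, -0.0], [0.982, 0.188, 0.0], [0.0, -0.0, -1.0]]
force: [0.7, -0.9, 0.2]
opening: 0.342
grasp_force: 0.0
```

```bash
python3 - <<'E'
from tgt import *
s=read_state();print(s["position"],s["opening"]*87,s["grasp_force"])
plan([.462,.3925,.16],27.5)
E
```

```text
[ 0.54173381 -0.04542862  0.1583715 ] 29.73137559975964 0.0
shift [ 3.709  0.034 -0.013] turn [-0.    -0.    -0.194] deg [ -0.   -0.  -16.7]
shift [ 3.709  0.034 -0.013] turn [-0.     0.     1.901] deg [ -0.    0.  163.4]
```

Call:
drive_tool(
  steps=[
    [60,1,0,0,0,0,0],
    [60,1,0,0,0,0,0],
    [60,1,0,0,0,0,0],
  ],
)

```text
time_s: 8.5
position: [0.5176, 0.0755, 0.1579]
tcp_rot: [[-0.19, 0.982, 0.001], [0.982, 0.19, 0.001], [0.001, 0.001, -1.0]]
force: [1.0, -0.3, 0.4]
opening: 0.537
grasp_force: 0.0
```

Call:
drive_tool(
  steps=[
    [60,1,0,0,0,0,0],
    [60,1,0,0,0,0,0],
    [60,1,0,0,0,0,0],
  ],
)

```text
time_s: 8.8
position: [0.4952, 0.1937, 0.1574]
tcp_rot: [[-0.191, 0.982, 0.001], [0.982, 0.191, 0.001], [0.001, 0.001, -1.0]]
force: [0.7, -1.0, 0.7]
opening: 0.683
grasp_force: 0.0
```

Call:
drive_tool(
  steps=[
    [60,1,0,0,0,0,0],
    [60,1,0,0,0,0,0],
    [60,1,0,0,0,0,0],
  ],
)

```text
time_s: 9.1
position: [0.4729, 0.3119, 0.1575]
tcp_rot: [[-0.191, 0.982, 0.002], [0.982, 0.191, 0.002], [0.002, 0.002, -1.0]]
force: [0.3, -0.5, -0.9]
opening: 0.689
grasp_force: 0.0
```

Call:
drive_tool(
  steps=[
    [60,0.71,0.03,0,0,0,-0.194],
    [60,0.71,0.03,0,0,0,-0.194],
    [60,0.71,0.03,0,0,0,-0.194],
    [60,0.71,0.03,0,0,0,-0.194],
  ],
)

```text
time_s: 9.5
position: [0.4609, 0.3929, 0.157]
tcp_rot: [[-0.463, 0.886, 0.001], [0.886, 0.463, -0.0], [-0.0, 0.0, -1.0]]
force: [-0.3, 0.1, -0.5]
opening: 0.691
grasp_force: 0.0
```

```bash
python3 - <<'E'
from tgt import *
s=read_state();print(s["time_s"],s["position"],s["opening"]*87,s["joint_positions"])
plan([.462,.3925,.014],27.5)
E
```

```text
9.5 [0.46094263 0.39290198 0.15695353] 60.1050260880439 [ 2.98953193e+01  3.32702496e+01  8.85350990e+01 -2.65261646e-02
  5.81724727e+01  2.32122140e+00]
shift [-0.007  0.006  1.191] turn [0.    0.    0.001] deg [0.  0.  0.1]
shift [-0.007  0.006  1.191] turn [-0.     0.    -2.093] deg [  -0.     0.  -179.9]
```

Call:
drive_tool(
  steps=[
    [60,0,0,0.4,0,0,0],
    [60,0,0,0.8,0,0,0],
    [60,0,0,1,0,0,0],
  ],
)

```text
time_s: 9.8
position: [0.4599, 0.3894, 0.0337]
tcp_rot: [[-0.46, 0.888, -0.005], [0.888, 0.46, -0.003], [-0.001, -0.006, -1.0]]
force: [-1.3, 0.2, 0.5]
opening: 0.686
grasp_force: 0.0
```

Call:
drive_tool(
  steps=[
    [60,0,0,0.19,0,0,0],
    [60,0,0,0.19,0,0,0],
    [10,0,0,0.19,0,0,0],
    [10,0,0,0.19,0,0,0],
    [10,0,0,0.19,0,0,0],
    [10,0,0,0.19,0,0,0],
    [10,0,0,0.19,0,0,0],
    [10,0,0,0.19,0,0,0],
  ],
)

```text
time_s: 10.6
position: [0.4619, 0.3926, 0.0147]
tcp_rot: [[-0.462, 0.887, 0.001], [0.887, 0.462, 0.001], [-0.0, 0.001, -1.0]]
force: [-0.8, -1.0, 5.5]
opening: 0.31
grasp_force: 29.4
```

Call:
drive_tool(
  steps=[
    [10,0,0,0,0,0,0],
    [10,0,0,-0.3,0,0,0],
    [10,0,0,-0.7,0,0,0],
    [10,0,0,-1,0,0,0],
    [10,0,0,-1,0,0,0],
  ],
)

```text
time_s: 11.1
position: [0.4647, 0.3944, 0.1389]
tcp_rot: [[-0.462, 0.887, 0.01], [0.887, 0.462, 0.006], [0.001, 0.011, -1.0]]
force: [0.5, 1.5, -1.6]
opening: 0.313
grasp_force: 29.5
```

Call:
drive_tool(
  steps=[
    [10,0,0,-0.4,0,0,0],
    [10,0,0,-0.4,0,0,0],
  ],
)

```text
time_s: 11.3
position: [0.4641, 0.3941, 0.1855]
tcp_rot: [[-0.462, 0.887, 0.008], [0.887, 0.462, 0.004], [0.0, 0.009, -1.0]]
force: [1.0, 0.8, -1.7]
opening: 0.31
grasp_force: 29.5
```

```bash
python3 - <<'E'
from tgt import *
s=read_state();print(s["time_s"],s["position"],s["opening"]*87,s["grasp_force"])
plan(tw(-.02,0,.18),np.degrees(y))
E
```

```text
11.3 [0.46406403 0.39405379 0.18551508] 26.948295222500537 29.51380014530514
shift [-3.408 -1.555  0.031] turn [ 0.006 -0.001  0.194] deg [ 0.5 -0.1 16.7]
shift [-3.408 -1.555  0.031] turn [ 0.002  0.008 -1.9  ] deg [ 1.000e-01  7.000e-01 -1.633e+02]
```

Call:
drive_tool(
  steps=[
    [10,-0.3,-0.15,0,0,0,0],
    [10,-0.7,-0.35,0,0,0,0],
    [10,-1,-0.5,0,0,0,0],
  ],
)

```text
time_s: 11.6
position: [0.4621, 0.2564, 0.1799]
tcp_rot: [[-0.464, 0.886, -0.003], [0.886, 0.464, -0.001], [0.0, -0.004, -1.0]]
force: [0.8, -1.0, -1.5]
opening: 0.311
grasp_force: 29.5
```

Call:
drive_tool(
  steps=[
    [10,-0.4,-0.2,0,0,0,0],
    [10,-0.75,-0.35,0,0,0,0],
    [10,-1,-0.5,0,0,0,0],
  ],
)

```text
time_s: 11.9
position: [0.4654, 0.1214, 0.1803]
tcp_rot: [[-0.461, 0.887, -0.002], [0.887, 0.461, -0.001], [0.0, -0.002, -1.0]]
force: [0.9, -0.8, -1.8]
opening: 0.31
grasp_force: 29.5
```

Call:
drive_tool(
  steps=[
    [10,-0.4,-0.2,0,0,0,0],
    [10,-0.75,-0.35,0,0,0,0],
    [10,-1,-0.5,0,0,0,0],
  ],
)

```text
time_s: 12.2
position: [0.4681, -0.0128, 0.1805]
tcp_rot: [[-0.461, 0.887, -0.001], [0.887, 0.461, -0.0], [0.0, -0.001, -1.0]]
force: [0.4, 0.2, -2.8]
opening: 0.308
grasp_force: 29.5
```

Call:
drive_tool(
  steps=[
    [10,-0.2,-0.03,0,0,0,0.1],
    [10,-0.41,-0.06,0,0,0,0.194],
    [10,-0.41,-0.06,0,0,0,0.194],
    [10,-0.41,-0.06,0,0,0,0.194],
  ],
)

```text
time_s: 12.6
position: [0.4836, -0.0569, 0.1804]
tcp_rot: [[-0.188, 0.982, -0.003], [0.982, 0.188, 0.001], [0.002, -0.003, -1.0]]
force: [-0.6, -0.7, -1.9]
opening: 0.308
grasp_force: 29.5
```

```bash
python3 - <<'E'
from tgt import *
s=read_state();print(s["time_s"],s["position"],s["opening"]*87,s["grasp_force"])
plan(tw(-.02,0,.020),np.degrees(y))
c=cap("scene");v=c["color"][170:300,220:350];cv2.imwrite("pics/s2.png",cv2.resize(v,(560,560)))
E
```

```text
12.6 [ 0.48359389 -0.05694771  0.18037313] 26.783593123089243 29.542157925267247
shift [0.008 0.041 1.336] turn [-0.002 -0.001 -0.   ] deg [-0.2 -0.1 -0. ]
shift [0.008 0.041 1.336] turn [-2.000e-03  3.000e-03  2.094e+00] deg [ -0.2   0.2 180. ]
```

View pics/s2.png

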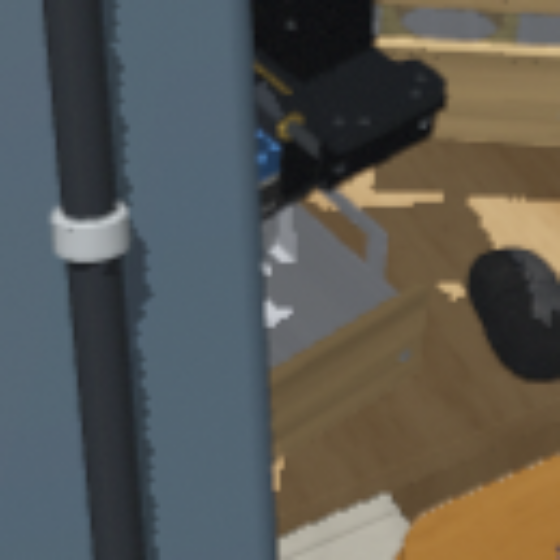

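The arm mostly hides the tray here. Its panel and right arm look undisturbed, at (350,350) and (360,230). I'll lower the stapler.

Call:
drive_tool(
  steps=[
    [10,0,0.04,0.3,0,0,0],
    [10,0,0.04,0.65,0,0,0],
    [10,0,0.04,0.9,0,0,0],
    [10,0,0.04,0.9,0,0,0],
  ],
)

```text
time_s: 13.05
position: [0.4855, -0.0537, 0.0702]
tcp_rot: [[-0.191, 0.982, -0.01], [0.982, 0.191, 0.004], [0.005, -0.009, -1.0]]
force: [-0.3, -0.2, -1.2]
opening: 0.307
grasp_force: 29.5
```

Call:
drive_tool(
  steps=[
    [10,0,0,0.2,0,0,0],
    [10,0,0,0.35,0,0,0],
    [10,0,0,0.44,0,0,0],
    [10,0,0,0.44,0,0,0],
  ],
)

```text
time_s: 13.45
position: [0.4891, -0.0555, 0.0208]
tcp_rot: [[-0.189, 0.982, -0.001], [0.982, 0.189, 0.001], [0.001, -0.001, -1.0]]
force: [0.7, 0.6, -1.6]
opening: 0.315
grasp_force: 29.5
```

Call:
drive_tool(
  steps=[
    [44,0,0,0,0,0,0],
    [44,0,0,0,0,0,0],
    [44,0,0,0,0,0,0],
    [44,0,0,-0.2,0,0,0],
    [44,0,0,-0.5,0,0,0],
    [44,0,0,-0.9,0,0,0],
    [44,0,0,-1,0,0,0],
  ],
)

```text
time_s: 14.15
position: [0.4921, -0.057, 0.1458]
tcp_rot: [[-0.188, 0.982, 0.009], [0.982, 0.189, -0.003], [-0.005, 0.008, -1.0]]
force: [1.6, -0.2, 0.2]
opening: 0.503
grasp_force: 0.0
```

Call:
drive_tool(
  steps=[
    [87,0,0,-1,0,0,0],
    [87,0,0,-1,0,0,0],
    [87,-1,-0.5,-1,0,0,0],
    [87,-1,-0.5,-1,0,0,0],
    [87,-1,-0.5,-1,0,0,0],
    [87,-1,-0.5,-1,0,0,0],
  ],
)

```text
time_s: 14.75
position: [0.453, -0.1896, 0.2627]
tcp_rot: [[-0.183, 0.983, 0.003], [0.983, 0.183, -0.004], [-0.005, 0.002, -1.0]]
force: [0.1, 0.6, 0.7]
opening: 0.951
grasp_force: 0.0
```

```bash
python3 - <<'E'
from h import *
s=read_state();print(s["time_s"],s["position"],s["force"])
c=cap("wrist");np.savez("w4.npz",**c);cv2.imwrite("pics/w4.png",c["color"])
from tray import tray
try: print(tray("w4.npz"))
except Exception as e: print(e)
E
```

```text
14.75 [ 0.45296332 -0.1895893   0.26273527] [0.11347331 0.59032607 0.66229299]
panel px [ 281    0   10  150 1383] z 0.08149704226799527
rect ((0.4314986765384674, -0.06821224838495255), (0.009374817833304405, 0.14600451290607452), 10.756444931030273) yaw 10.756455 10.825682 line ctr 0.430858 -0.06350089
(array([ 0.43149868, -0.06821225]), np.float32(0.1889438))
```

View pics/w4.png

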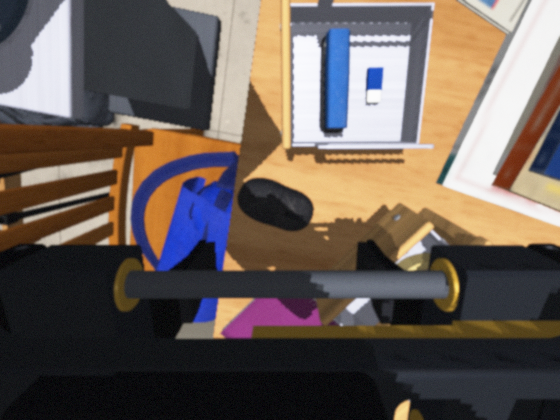

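Both objects lie in the tray, the stapler at (336,80) and the eraser at (374,85), and the tray hasn't moved. Next I'll grip the front panel.

```bash
python3 - <<'E'
from h import *
plan([.4314,-.0655,.15],10.85); plan([.4314,-.0655,.038],10.85)
E
```

```text
shift [1.031 0.01  0.932] turn [ 0.001  0.001 -0.003] deg [ 0.1  0.1 -0.2]
shift [1.031 0.01  0.932] turn [ 2.000e-03 -2.000e-03  2.092e+00] deg [ 1.000e-01 -2.000e-01  1.798e+02]
shift [1.033 0.009 1.865] turn [ 0.001  0.001 -0.003] deg [ 0.1  0.1 -0.2]
shift [1.033 0.009 1.865] turn [ 2.000e-03 -2.000e-03  2.092e+00] deg [ 1.000e-01 -2.000e-01  1.798e+02]
```

Call:
drive_tool(
  steps=[
    [34,1,0,0.9,0,0,0],
    [34,1,0,0.9,0,0,0],
    [34,1,0,0.9,0,0,0],
    [34,1,0,0.9,0,0,0],
    [34,1,0,0.9,0,0,0],
    [34,1,0,0.9,0,0,0],
  ],
)

```text
time_s: 15.4
position: [0.432, -0.0679, 0.1537]
tcp_rot: [[-0.19, 0.982, 0.003], [0.982, 0.19, -0.001], [-0.002, 0.002, -1.0]]
force: [1.0, -0.2, 0.8]
opening: 0.537
grasp_force: 0.0
```

```bash
python3 - <<'E'
from h import *
print(read_state()["opening"]*87);plan([.4314,-.0655,.038],10.85)
E
```

```text
46.699534807991945
shift [ 0.022 -0.003  0.964] turn [0.002 0.001 0.001] deg [0.1 0.1 0.1]
shift [ 0.022 -0.003  0.964] turn [-2.000e-03  2.000e-03 -2.094e+00] deg [  -0.2    0.2 -179.9]
```

Call:
drive_tool(
  steps=[
    [34,0.02,0,0,0,0,0],
    [34,0.02,0,0.3,0,0,0],
    [34,0.02,0,0.5,0,0,0],
    [34,0.02,0,0.7,0,0,0],
    [34,0.02,0,0.9,0,0,0],
    [34,0.02,0,0.96,0,0,0],
    [34,0.02,0,0.96,0,0,0],
  ],
)

```text
time_s: 16.1
position: [0.4305, -0.0658, 0.0375]
tcp_rot: [[-0.187, 0.982, -0.0], [0.982, 0.187, 0.0], [0.0, -0.0, -1.0]]
force: [-0.4, -1.0, -0.2]
opening: 0.387
grasp_force: 0.0
```

Call:
drive_tool(
  steps=[
    [3,0,0,0,0,0,0],
    [3,0,0,0,0,0,0],
    [3,0,0,0,0,0,0],
    [3,0,0,0,0,0,0],
    [3,0,0,0,0,0,0],
    [3,0,0,0,0,0,0],
    [3,0,0,0,0,0,0],
  ],
)

```text
time_s: 16.8
position: [0.4301, -0.0652, 0.0384]
tcp_rot: [[-0.189, 0.982, 0.001], [0.982, 0.189, -0.0], [-0.001, 0.001, -1.0]]
force: [-0.7, -0.9, 6.4]
opening: 0.113
grasp_force: 30.0
```

```bash
cat > goal.py <<'E'
from h import *
ox,oy,yaw=np.load("riser.npy");X=np.array([np.cos(yaw),np.sin(yaw)]);Y=np.array([-X[1],X[0]])
def rw(x,y,z): return np.r_[np.array([ox,oy])+X*x+Y*y,z]
# grip point when home: riser (-.160,-.082)
def g(back,z,y=-.082): 
    return rw(-.160-back,y,z)
E
python3 - <<'E'
from goal import *
s=read_state();print(s["time_s"],s["position"],s["opening"]*87,s["grasp_force"],s["force"])
print(np.degrees(yaw),g(.15,0),g(0,0))
E
```

```text
16.8 [ 0.43008216 -0.06517568  0.03844892] 9.832427875585356 29.999897077213973 [-0.74412684 -0.91366302  6.40955252]
-32.08063 [ 0.3352677  -0.31422547  0.        ] [ 0.4623629 -0.3938923  0.       ]
```

Call:
drive_tool(
  steps=[
    [3,0,0,-0.1,0,0,0],
    [3,0,0,-0.25,0,0,0],
    [3,0,0,-0.45,0,0,0],
    [3,0,0,-0.65,0,0,0],
    [3,0,0,-0.85,0,0,0],
    [3,0,0,-1,0,0,0],
    [3,0,0,-1,0,0,0],
  ],
)

```text
time_s: 17.5
position: [0.4307, -0.0652, 0.1592]
tcp_rot: [[-0.189, 0.982, 0.003], [0.982, 0.189, -0.001], [-0.002, 0.003, -1.0]]
force: [-1.0, -1.0, -4.2]
opening: 0.111
grasp_force: 30.0
```

```bash
python3 - <<'E'
from goal import *
s=read_state();print(s["time_s"],s["position"],s["opening"]*87,s["grasp_force"],s["force"],s["moment"])
c=cap("scene");P=cloud(c);np.savez("s3.npz",**c)
t=cap("top");P=cloud(t);cv2.imwrite("pics/t3.png",cv2.resize(t["color"][130:310,200:440],(800,600)))
# tray wall/arm heights vs tray x
a=np.radians(10.85);Xt=np.array([np.cos(a),np.sin(a)]);Yt=np.array([-Xt[1],Xt[0]])
for P,n in((cloud(c),"scene"),(P,"top")):
    q=P[...,:2]-np.array([.4301,-.0652]);x=q@Xt;yy=q@Yt;m=(abs(yy)<.08)&(P[...,2]>.15)&(P[...,2]<.24)&(abs(yy)>.068)
    for lo in np.arange(.03,.17,.02):
        k=m&(x>lo)&(x<lo+.02)
        if k.sum()>3: print(n,round(lo,3),[(round(float(np.percentile(P[...,2][k&(yy*sg>0)],95)),4),int((k&(yy*sg>0)).sum())) for sg in(1,-1) if (k&(yy*sg>0)).any()])
plan(np.r_[.4301,-.0652,.22],10.85)
E
```

```text
17.5 [ 0.4306898  -0.065248    0.15923388] 9.636837115319976 30.003798772813752 [-0.96720014 -0.98100168 -4.22179043] [-0.07910383  0.11810141  0.01319094]
scene 0.13 [(0.1649, 7)]
top 0.05 [(0.222, 7)]
top 0.07 [(0.2223, 8), (0.2228, 16)]
top 0.09 [(0.2214, 9), (0.2199, 24)]
top 0.11 [(0.223, 9), (0.2217, 24)]
top 0.13 [(0.2196, 10), (0.2229, 24)]
top 0.15 [(0.2224, 10), (0.2199, 10)]
shift [-0.005  0.006 -0.523] turn [-0.001 -0.     0.   ] deg [-0.1 -0.   0. ]
shift [-0.005  0.006 -0.523] turn [ 1.000e-03 -1.000e-03 -2.094e+00] deg [ 1.0e-01 -1.0e-01 -1.8e+02]
```

View pics/t3.png

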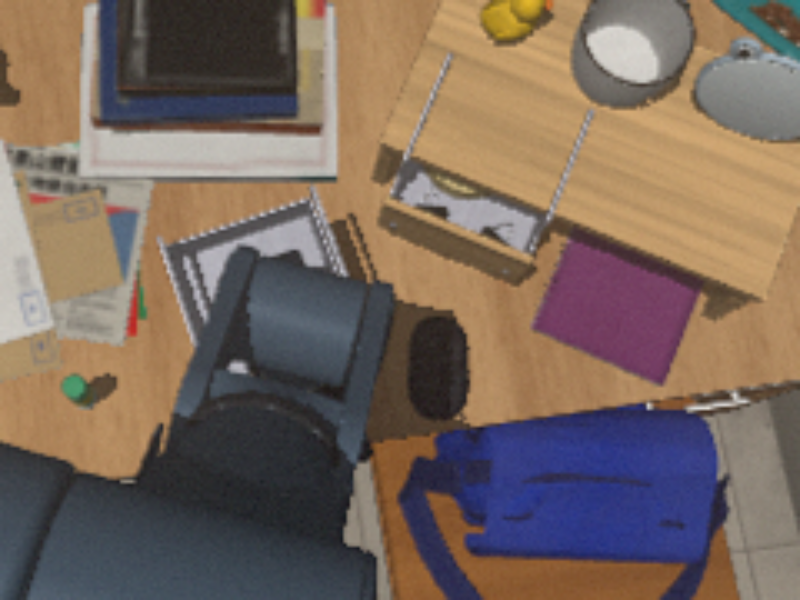

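The tray is lifted and level, and both arm tops read about 0.222 m. It comes up past the mouse at (437,365) without contact. Next I'll raise it and carry it across to the front of the free place.

Call:
drive_tool(
  steps=[
    [3,0,0,-0.25,0,0,0],
    [3,-0.1,-0.06,-0.52,0,0,0],
    [3,-0.3,-0.17,-0.52,0,0,0],
    [3,-0.5,-0.29,-0.52,0,0,0],
    [3,-0.7,-0.4,-0.52,0,0,0],
    [3,-0.97,-0.56,-0.52,0,0,0],
  ],
)

```text
time_s: 18.2
position: [0.3844, -0.1914, 0.2184]
tcp_rot: [[-0.19, 0.982, -0.003], [0.982, 0.19, 0.003], [0.004, -0.003, -1.0]]
force: [1.1, -0.3, -3.5]
opening: 0.116
grasp_force: 30.0
```

Call:
drive_tool(
  steps=[
    [3,-0.16,-0.09,0,0,0,0.06],
    [3,-0.32,-0.18,0,0,0,0.13],
    [3,-0.48,-0.28,0,0,0,0.2],
    [3,-0.64,-0.37,0,0,0,0.28],
    [3,-0.8,-0.46,0,0,0,0.36],
    [3,-0.97,-0.56,0,0,0,0.44],
    [3,-0.97,-0.56,0,0,0,0.5],
    [3,-0.97,-0.56,0,0,0,0.5],
  ],
)

```text
time_s: 19.0
position: [0.3407, -0.3185, 0.2181]
tcp_rot: [[0.533, 0.846, -0.003], [0.846, -0.533, 0.004], [0.002, -0.005, -1.0]]
force: [0.3, 0.1, -4.0]
opening: 0.109
grasp_force: 30.0
```

```bash
python3 - <<'E'
from goal import *
s=read_state();print(s["time_s"],s["position"],s["opening"]*87,s["grasp_force"],s["force"])
plan(g(.14,.1125),np.degrees(yaw))
plan(g(.0,.1125),np.degrees(yaw))
E
```

```text
19.0 [ 0.34069573 -0.3184519   0.21808822] 9.510400499198221 30.005008487496525 [ 0.32689005  0.07262479 -3.95027899]
shift [0.004 0.03  0.88 ] turn [-0.003 -0.001 -0.001] deg [-0.3 -0.1 -0.1]
shift [0.004 0.03  0.88 ] turn [-2.000e-03  5.000e-03  2.093e+00] deg [ -0.2   0.4 179.9]
shift [0.006 1.197 0.874] turn [-0.003 -0.001 -0.001] deg [-0.3 -0.1 -0.1]
shift [0.006 1.197 0.874] turn [-2.000e-03  5.000e-03  2.093e+00] deg [ -0.2   0.4 179.9]
```

Call:
drive_tool(
  steps=[
    [3,0,0,0.15,0,0,0],
    [3,0,0,0.35,0,0,0],
    [3,0,0,0.55,0,0,0],
    [3,0,0,0.75,0,0,0],
    [3,0,0,0.88,0,0,0],
    [3,0,0,0.88,0,0,0],
    [3,0,0,0.88,0,0,0],
  ],
)

```text
time_s: 19.7
position: [0.3417, -0.3181, 0.1139]
tcp_rot: [[0.53, 0.848, -0.001], [0.848, -0.53, 0.002], [0.001, -0.002, -1.0]]
force: [-0.2, -0.1, -3.4]
opening: 0.111
grasp_force: 30.0
```

```bash
cat > chk.py <<'E'
from goal import *
s=read_state();p=s["position"];print(s["time_s"],p,s["grasp_force"],s["force"])
d=np.array(p[:2])-[ox,oy];print("TCP riser x,y mm",(d@X*1e3).round(1),(d@Y*1e3).round(1))
def heights(n):
    c=cap(n);P=cloud(c);q=P[...,:2]-[ox,oy];x=q@X;yy=q@Y
    gx,gy=d@X,d@Y
    for nm,lo,hi in(("left",.066,.084),("right",-.084,-.066)):
        m=(yy-gy>lo)&(yy-gy<hi)&(P[...,2]>.162)&(P[...,2]<.2)
        for a in np.arange(.03,.17,.02):
            k=m&(x-gx>a)&(x-gx<a+.02)
            if k.sum()>3: print(n,nm,round(a,2),"topz",np.percentile(P[...,2][k],[50,90]).round(4),"y",np.median(yy[k]*1e3).round(1),int(k.sum()))
        if m.sum()>3: print(n,nm,"arm end x mm",(np.percentile(x[m],98)*1e3).round(1))
heights("wrist");heights("top")
E
python3 chk.py
```

```text
19.7 [ 0.34168666 -0.3181078   0.11392474] 30.003674937179312 [-0.19259012 -0.14390641 -3.42738755]
TCP riser x,y mm -302.5 -81.9
wrist left 0.03 topz [0.1739 0.1748] y -7.4 635
wrist left 0.05 topz [0.1741 0.1749] y -7.4 783
wrist left 0.07 topz [0.174  0.1749] y -7.4 786
wrist left 0.09 topz [0.1734 0.174 ] y -7.7 15
wrist left arm end x mm -213.6
top left 0.13 topz [0.1754 0.1776] y -6.0 11
top left 0.15 topz [0.1741 0.1774] y -6.2 5
top left arm end x mm 456.9
top right 0.11 topz [0.1739 0.1768] y -153.4 11
top right 0.13 topz [0.1735 0.1774] y -153.4 14
top right 0.15 topz [0.1722 0.1756] y -152.3 6
top right arm end x mm 550.7
```

Aligned: the arm undersides are 7 mm above the board, the wall tops 5 mm under it, and the tray is level. Sliding in.

Call:
drive_tool(
  steps=[
    [3,0,0.1,0,0,0,0],
    [3,0,0.25,0,0,0,0],
    [3,0,0.4,0,0,0,0],
    [3,0,0.55,0,0,0,0],
    [3,0,0.7,0,0,0,0],
    [3,0,0.85,0,0,0,0],
    [3,0,1,0,0,0,0],
    [3,0,1,0,0,0,0],
  ],
)

```text
time_s: 20.6
position: [0.447, -0.3858, 0.1158]
tcp_rot: [[0.531, 0.847, 0.005], [0.847, -0.531, -0.006], [-0.002, 0.007, -1.0]]
force: [0.4, -0.4, -4.0]
opening: 0.115
grasp_force: 30.0
```

```bash
python3 chk.py
```

```text
20.6 [ 0.44701306 -0.385826    0.11577637] 30.003892024978995 [ 0.41292911 -0.39225676 -4.04165596]
TCP riser x,y mm -177.3 -83.3
wrist left 0.03 topz [0.1758 0.1769] y -8.8 666
wrist left 0.05 topz [0.1762 0.1771] y -8.8 789
wrist left 0.07 topz [0.1763 0.1772] y -8.8 766
wrist left 0.09 topz [0.1757 0.176 ] y -9.6 8
wrist left arm end x mm -88.7
top left 0.05 topz [0.1754 0.1777] y -7.3 5
top left 0.07 topz [0.1758 0.1791] y -7.4 10
top left 0.09 topz [0.1765 0.1794] y -6.7 11
top left 0.11 topz [0.1746 0.1783] y -7.0 9
top left 0.13 topz [0.1762 0.178 ] y -7.3 10
top left 0.17 topz [0.1912 0.1935] y -3.6 7
top left arm end x mm 458.0
top right 0.13 topz [0.1754 0.177 ] y -153.3 6
top right arm end x mm 551.0
```

Call:
drive_tool(
  steps=[
    [3,0,0.04,0.02,0,0,0],
    [3,0,0.08,0.02,0,0,0],
    [3,0,0.11,0.02,0,0,0],
    [3,0,0.13,0.02,0,0,0],
    [3,0,0.13,0.02,0,0,0],
    [3,0,0.13,0.02,0,0,0],
  ],
)

```text
time_s: 21.3
position: [0.4566, -0.391, 0.1121]
tcp_rot: [[0.532, 0.847, -0.0], [0.847, -0.532, 0.0], [0.0, -0.0, -1.0]]
force: [-0.1, -0.1, -4.7]
opening: 0.116
grasp_force: 30.0
```

Call:
drive_tool(
  steps=[
    [3,0,0.01,0,0,0,0],
    [3,0,0.02,0,0,0,0],
    [3,0,0.02,0,0,0,0],
  ],
)

```text
time_s: 21.6
position: [0.4589, -0.3926, 0.1122]
tcp_rot: [[0.532, 0.847, 0.0], [0.847, -0.532, -0.0], [-0.0, 0.0, -1.0]]
force: [0.4, -0.4, -4.0]
opening: 0.112
grasp_force: 30.0
```

```bash
python3 chk.py
```

```text
21.6 [ 0.45891895 -0.39255862  0.11220789] 30.004096281481907 [ 0.35643902 -0.37088194 -4.02883837]
TCP riser x,y mm -163.6 -82.7
wrist left 0.03 topz [0.1723 0.1732] y -8.3 595
wrist left 0.05 topz [0.1724 0.1733] y -8.3 775
wrist left 0.07 topz [0.1723 0.1732] y -8.3 778
wrist left 0.09 topz [0.1716 0.1722] y -9.3 23
wrist left arm end x mm -74.4
top left 0.05 topz [0.1738 0.1763] y -7.3 4
top left 0.07 topz [0.1716 0.1756] y -6.8 10
top left 0.09 topz [0.173  0.1748] y -6.9 11
top left 0.11 topz [0.1734 0.1751] y -6.9 9
top left 0.13 topz [0.1726 0.1747] y -7.3 10
top left 0.15 topz [0.1714 0.1851] y -5.9 6
top left 0.17 topz [0.1827 0.1943] y -6.9 8
top left arm end x mm 456.8
top right 0.15 topz [0.1691 0.1707] y -153.4 4
top right arm end x mm 552.2
```

Call:
drive_tool(
  steps=[
    [3,0,0.01,0,0,0,0],
    [3,0,0.02,0,0,0,0],
    [3,0,0.03,0,0,0,0],
    [3,0,0.03,0,0,0,0],
  ],
)

```text
time_s: 22.1
position: [0.4621, -0.3945, 0.1122]
tcp_rot: [[0.532, 0.847, 0.0], [0.847, -0.532, -0.0], [-0.0, 0.0, -1.0]]
force: [1.1, -0.2, -5.1]
opening: 0.117
grasp_force: 30.0
```

Call:
drive_tool(
  steps=[
    [3,0,0.01,0,0,0,0],
    [3,0,0.01,0,0,0,0],
  ],
)

```text
time_s: 22.3
position: [0.4627, -0.3948, 0.1121]
tcp_rot: [[0.531, 0.847, -0.001], [0.847, -0.531, 0.0], [0.0, -0.001, -1.0]]
force: [-0.8, 0.1, -3.8]
opening: 0.115
grasp_force: 30.0
```

Call:
drive_tool(
  steps=[
    [3,0,0.01,0,0,0,0],
    [3,0,0.01,0,0,0,0],
  ],
)

```text
time_s: 22.5
position: [0.4629, -0.3949, 0.112]
tcp_rot: [[0.531, 0.847, -0.002], [0.847, -0.531, 0.001], [0.0, -0.003, -1.0]]
force: [-3.9, 1.1, -3.3]
opening: 0.116
grasp_force: 30.0
```

Contact: about 4 N back along the push at riser x ≈ -159, which is home. Lowering onto the board.

Call:
drive_tool(
  steps=[
    [3,0,0,0.01,0,0,0],
    [3,0,0,0.02,0,0,0],
    [3,0,0,0.03,0,0,0],
    [3,0,0,0.035,0,0,0],
    [3,0,0,0.035,0,0,0],
  ],
)

```text
time_s: 23.0
position: [0.4631, -0.3947, 0.1076]
tcp_rot: [[0.531, 0.847, -0.002], [0.847, -0.531, 0.002], [0.001, -0.002, -1.0]]
force: [-4.4, 2.9, -2.2]
opening: 0.111
grasp_force: 30.0
```

Call:
drive_tool(
  steps=[
    [3,0,0,0.008,0,0,0],
    [3,0,0,0.008,0,0,0],
  ],
)

```text
time_s: 23.2
position: [0.4631, -0.3947, 0.1068]
tcp_rot: [[0.531, 0.847, -0.002], [0.847, -0.531, 0.002], [0.0, -0.002, -1.0]]
force: [-4.9, 4.2, -1.4]
opening: 0.111
grasp_force: 30.0
```

```bash
python3 chk.py
```

```text
23.2 [ 0.46312925 -0.39473408  0.10676542] 30.02746926387772 [-4.9149136   4.2435134  -1.44645914]
TCP riser x,y mm -158.9 -82.3
wrist left 0.03 topz [0.1669 0.1678] y -7.6 581
wrist left 0.05 topz [0.167  0.1678] y -7.6 757
wrist left 0.07 topz [0.1669 0.1678] y -7.3 735
wrist left 0.09 topz [0.166  0.1667] y -8.9 7
wrist left arm end x mm -69.9
top left 0.07 topz [0.1683 0.1696] y -6.1 8
top left 0.09 topz [0.1691 0.1696] y -6.3 9
top left 0.11 topz [0.1688 0.17  ] y -5.6 9
top left 0.13 topz [0.1673 0.1688] y -6.2 8
top left 0.15 topz [0.1879 0.1956] y -6.0 8
top left 0.17 topz [0.1764 0.1926] y -8.7 4
top left arm end x mm 456.0
top right 0.15 topz [0.1658 0.1665] y -153.0 4
top right arm end x mm 551.9
```

Call:
drive_tool(
  steps=[
    [3,0,0,0.007,0,0,0],
    [3,0,0,0.007,0,0,0],
  ],
)

```text
time_s: 23.5
position: [0.4631, -0.3948, 0.1065]
tcp_rot: [[0.531, 0.847, -0.001], [0.847, -0.531, 0.001], [0.0, -0.002, -1.0]]
force: [-6.4, 3.0, 1.2]
opening: 0.11
grasp_force: 30.0
```

Call:
drive_tool(
  steps=[
    [26,0,0,0,0,0,0],
    [26,0,0,0,0,0,0],
    [26,0,0,0,0,0,0],
    [26,0,0,0,0,0,0],
  ],
)

```text
time_s: 23.9
position: [0.465, -0.3968, 0.1068]
tcp_rot: [[0.532, 0.847, 0.003], [0.847, -0.532, -0.003], [-0.001, 0.004, -1.0]]
force: [0.5, 0.7, 0.5]
opening: 0.287
grasp_force: 0.0
```

```bash
python3 chk.py | head -7
```

```text
23.9 [ 0.46504564 -0.3967957   0.10684491] 0.0 [0.49184021 0.66915379 0.49145711]
TCP riser x,y mm -156.2 -83.0
wrist left 0.03 topz [0.1667 0.1676] y -7.6 673
wrist left 0.05 topz [0.1667 0.1676] y -7.3 725
wrist left 0.07 topz [0.1667 0.1676] y -7.4 779
wrist left 0.09 topz [0.1661 0.1666] y -8.6 15
wrist left arm end x mm -67.1
```

Call:
drive_tool(
  steps=[
    [26,0,-0.02,0,0,0,0],
    [26,0,-0.02,-0.15,0,0,0],
    [26,0,-0.02,-0.4,0,0,0],
    [26,0,-0.02,-0.7,0,0,0],
    [26,0,-0.02,-1,0,0,0],
    [26,0,-0.02,-1,0,0,0],
  ],
)

```text
time_s: 24.6
position: [0.4642, -0.3971, 0.2319]
tcp_rot: [[0.532, 0.847, 0.008], [0.847, -0.532, -0.009], [-0.004, 0.012, -1.0]]
force: [0.9, -0.2, 0.4]
opening: 0.299
grasp_force: 0.0
```

Call:
drive_tool(
  steps=[
    [26,-0.5,-0.3,-1,0,0,0],
    [26,-0.8,-0.6,-1,0,0,0],
    [26,-0.8,-0.8,-1,0,0,0],
    [26,-0.8,-0.8,-1,0,0,0],
    [26,-0.8,-0.8,-1,0,0,0],
    [26,-0.8,-0.8,-1,0,0,0],
  ],
)

```text
time_s: 25.2
position: [0.3291, -0.4245, 0.346]
tcp_rot: [[0.533, 0.846, 0.001], [0.846, -0.533, -0.0], [0.0, 0.001, -1.0]]
force: [0.5, 1.5, -0.5]
opening: 0.297
grasp_force: 0.0
```

```bash
python3 - <<'E'
from goal import *
s=read_state();print(s["time_s"],s["position"],s["force"])
c=cap("wrist");np.savez("w5.npz",**c);cv2.imwrite("pics/w5.png",c["color"])
P=cloud(c);q=P[...,:2]-[ox,oy];x=q@X;y=q@Y;z=P[...,2]
v,u=np.mgrid[:420,:560]
for nm,yc in(("twin",.094),("tray",-.082)):
    m=(abs(z-.150)<.006)&(abs(y-yc)<.085)&(x<-.13)&(x>-.2)&(v<240)
    if m.sum()>20: 
        r=cv2.minAreaRect((np.stack([x[m],y[m]],1)*1e3).astype(np.float32)); print(nm,"panel z",np.median(z[m]).round(4),"x",np.percentile(x[m],[5,50,95]).round(4),r,m.sum())
    for sg in(1,-1):
        k=(abs(y-yc-sg*.0735)<.008)&(z>.162)&(z<.175)&(x<.02)&(v<240)
        for a in(-.1,-.07,-.04,-.01):
            kk=k&(abs(x-a)<.015)
            if kk.sum()>5: print(nm,sg,a,"arm top",np.median(z[kk]).round(4),"y",np.median(y[kk]).round(4))
E
```

```text
25.2 [ 0.32909721 -0.42454527  0.34602082] [ 0.45713082  1.48970222 -0.52486546]
twin panel z 0.1492 x [-0.1635 -0.1596 -0.1552] ((-158.9463653564453, 21.169384002685547), (9.658110618591309, 9.715705871582031), 86.12741088867188) 105
twin -1 -0.1 arm top 0.164 y 0.0186
twin -1 -0.07 arm top 0.1641 y 0.0188
twin -1 -0.04 arm top 0.1637 y 0.0189
twin -1 -0.01 arm top 0.1633 y 0.0191
tray panel z 0.1494 x [-0.163  -0.1591 -0.1541] ((-157.9493408203125, -81.85944366455078), (10.847097396850586, 151.9828338623047), 0.23932406306266785) 1313
tray 1 -0.1 arm top 0.1664 y -0.0086
tray 1 -0.07 arm top 0.1667 y -0.0085
tray 1 -0.04 arm top 0.1665 y -0.0082
tray 1 -0.01 arm top 0.1666 y -0.0082
tray -1 -0.1 arm top 0.1668 y -0.1543
tray -1 -0.07 arm top 0.1669 y -0.1543
tray -1 -0.04 arm top 0.167 y -0.1541
tray -1 -0.01 arm top 0.1666 y -0.1534
```

View pics/w5.png

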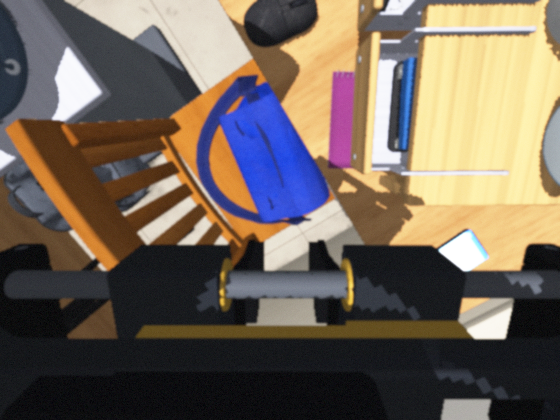

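The loose tray hangs level at (390,115). Its panel is in line with the twin's within 1 mm, its arm tops are at 0.167 m, and the stapler is visible inside at (405,105). The gripper is clear, so I'll hand it in.

```bash
python3 -c "
from h import *
print(order.hand_in())"
```

```text
the job is handed in; nothing more can be done
None
```

The tray is handed in after about 25 s, hanging level and fully home in the free place beside its twin, with the stapler and eraser inside; the board hid the eraser in the final view, but it was in the tray before the lift.

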